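# Hang the board scraper on its pin by the slot

### The arm

A 6-joint arm with a two-finger parallel gripper is mounted at the origin on the work surface. World frame = base frame: x ahead of the robot, y to its left, z up, the work surface at z = 0. Lengths are in m, angles in rad, forces in N, time in s.
With the tool pointing down it reaches from about 0.3 to 1 m from the base axis. Payload 5.1 kg.
Tool frame: the origin (TCP) lies on the centre line of the jaws, within the pads' length; the fingertips stand 25 mm ahead of it and the grasp point (between the pads) lies 6 mm ahead of it (tips_ahead is the distance from the TCP to the fingertips, in m); z points along the fingers, y is the line along which they close (so a half turn about z gives the same grasp; the last joint's range is limited). The gripper opens to 95 mm and grips with 3 to 60 N. Pads are 20 mm wide; open, the fingers measure 119 mm over their backs; the gripper's body (75 mm by 180 mm) begins 59 mm behind the grasp point.
Start: joints at [1.16, 0.124, 1.65, -0, 1.367, -0.083], TCP at [0.209, 0.615, 0.24] pointing down, gripper open.
Joint ranges: [-2.61, 2.61], [-1.02, 2.33], [0.03, 2.71], [-1.35, 4.49], [0.32, 2.68], [-2.91, 2.91]. Speed limits (rad/s): [2.57, 2.57, 3.14, 3.14, 3.14, 3.14].

### API

Orientations are given as a 3x3 rotation matrix whose columns are the frame's x, y, z axes.
In Python, from rig import * gives the robot as it stands. The module is installed in compiled form; this text tells all that it offers.
- The arm moves only by the shell command python3 -m pendant 'ROWS' [FORCE]. ROWS is JSON, a list of rows, each an object with "gripper": the opening in per cent of the stroke, from 0 (shut) to 100 (fully open); "delta_pos": the shift along the world's x, y, z in cm, a list of three; "delta_rot": the turn, a rotation vector about the world's x, y, z in rad, a list of three. A call has 1 to 12 rows; each row shifts and turns the commanded pose from where the row before left it; what a row does not reach is not made up. A row lasts 1/12 s, in which the tool goes at most 41.7 mm and 7.16 degrees, less where a joint would pass 70% of its speed; a pose out of reach is approached as far as the arm can. A call is refused whole if a number of a shift passes 4.17 or a number of a turn 0.125, either way. A call with a gripper value outside its range is refused whole. The fingers move at their own pace and stop on an object; FORCE is the grip in N (left out, the last holds). Time passes only in rows, so rows that do not move let the fingers close. It gives the time, the measured TCP pose, the force, the opening and the grip force at its end, in the units of the state.
- get_obs(): the state, without advancing time (a new reading comes with each control period).
- camera(name): name is "side" or "top"; returns a dict with "pixels" (384x512x3 uint8, red, green, blue), "range_z" (384x512 float32, m along the optical axis (not along the pixel's ray), 0 where there is no reading), "fx", "fy", "cx", "cy" (pixels), "xyz" and "orientation" of the camera in the world. Camera axes: x right, y down, z forward; pixel columns grow to the right and rows downward; lengths in m; the calibration is good to about 2 mm. A picture is of the moment at which its call begins.
- close_job(): hands the job in; it is judged then, once.
Trained networks look in a picture, given as the dict that the camera call returned (one of the last four; its "shot" number tells which), for a name from the list of things; names that differ only in an ending like _2 or _b are one class to them, and where a whole thing is asked for, a point or a joint stands for the part that bears it (a point fixed in the world has none). Each returns a list of dicts, best first, with "score" (0 to 1); they miss things now and then, are a little off and sometimes report something else, mostly with a low value. They report only what shows in the picture. A call takes as long as a camera call. They do not tell look-alikes from the thing itself.
- search_frame(picture, query): "point" ([x, y, z] in m, in the coordinates of the camera as it stood for that picture, good to about 4 mm: the middle of the surface that is visible of it).
- masks_of(picture, query): "region" (384x512 bool, what is visible of it).
The state is a dict: "time": time; "joint_pos": joint angles; "qd": joint speeds; "tau": joint torques, N m; "tool_pos": TCP position; "orientation": TCP orientation; "wrist_force": force on the tool from outside, world axes, zero at the start; "ft_torque": the same for the moment, N m; "grip_width": finger opening in m; "finger_force": force on a finger pad.
Only numpy, scipy, OpenCV 4.12 (cv2) and the standard library are available. Lean on these libraries where they do the work, as an engineer would, in place of code of your own. Each camera call takes 0.05 s, during which the arm holds its last target. There are 200 camera calls.

### The job

Draw the board scraper up out of the wooden drying block and hang it on the headed pin of the steel post: slide the open side of its slot sideways over the pin, then let it down until the pin sits at the top of the slot's upright leg and carries it. Work gently by feel, since the pin is clamped at a height you do not know exactly: never knock or press the scraper hard against the post or pin, leave it hanging upright and still, and leave the cheese, the brush and the bowl where they are.

Things in the scene. Friction and masses are not known exactly. Their poses are not given: they have to be found in the camera images.
- scraper: Board scraper, 0.42 kg: upright steel plate 5 mm thick (x), y -36.5 to +44, z 0 to 150 mm; on top a dark wooden grip 20 (x) x 64 (y) mm, z 150 to 186 mm. Origin: lower edge, under the slot's upright leg; z up. An L-shaped slot opens at the +y edge (see slot_seat, lip). Stands loose in the block's groove at the start.
- slot_seat (a point): Where the pin's axis passes once hung, 106 mm above the scraper's origin, same axes. The slot, in scraper coordinates: level channel z 84 to 96 mm, from the open +y edge in to y = -6 mm; at its inner end an upright leg, y -6 to +6 mm, rises to z = 110 mm. Hung by the leg the scraper balances upright.
- lip (a point): Middle of the upper edge of the slot's free lower lip: y = 35, z = 84 mm from the scraper's origin, same axes. Above the channel the plate ends at y = 26 mm; the lip below it reaches out to y = 44 mm, so 18 mm of it stands free and can feel for the pin from below.
- grip (a point): In the wooden grip, 172 mm above the scraper's origin, same axes; pinch here from above across the 20 mm (x).
- block: Fixed wooden drying block, 70 x 130 x 40 mm (x, y, z), origin under its centre. Its groove, 8 x 87 mm along y, 30 mm deep, holds the scraper, which must go straight up 30 mm to come free.
- post: Fixed post, origin on the table. Foot x -60 to 40 mm, 110 mm wide, 10 mm high. Upright 36 mm wide, x -24 to -2 mm, top at z = 158 mm. On its +x face a pin block 26 mm wide, 24 mm high, out to x = 16 mm; from it the pin, 8 mm in diameter, points level along +x to a round head 20 mm across at x = 30 to 35 mm. The scraper's plate goes in the 14 mm gap between block and head.
- pin_mid (a point): Point of the post at x = 23 mm (middle of the gap), z = 135 mm, same axes. NOT the pin itself: pin block and pin are clamped at an unmeasured height, the pin's axis passing up to 9 mm above or below this point; they do not move. Steel on steel is stiff, about 20 N per mm; over 25 N between scraper and post or pin is too hard.
- cheese: Small wheel of cheese lying loose, 140 mm across, 65 mm high, origin under its centre. Leave alone.
- brush: Hand brush lying loose. Leave alone.
- bowl: Small steel bowl, 110 mm across, 45 mm high, loose. Leave alone.
Mind the look-alikes: they are no part of the job. Leave any orange look-alike of the scraper alone.

How it is judged:
On the way, in this order (a step that is already met when the one before it is completed fails the run):
1. the scraper is lifted clear of the drying block's groove (z of scraper in the frame of block above 0.045 m), for 0.1 s.
2. the slot is over the pin from the side (seat point within 15 mm of the pin sideways, plate between pin block and head) (y of slot_seat in the frame of pin_mid between -0.015 and 0.015 m and x of slot_seat in the frame of pin_mid between -0.012 and 0.012 m and z of slot_seat in the frame of pin_mid between -0.01 and 0.032 m), for 0.1 s.
At the end, for the whole second after the job is handed in: The scraper hangs with the pin at the top of the slot's upright leg: seat point within 5 mm of pin_mid sideways, 10 mm along the pin, 13 mm in height; upright within 0.12 rad; at rest (below 20 mm/s, 0.2 rad/s); carried by the post (over 1 N) (y of slot_seat in the frame of pin_mid between -0.005 and 0.005 m and x of slot_seat in the frame of pin_mid between -0.01 and 0.01 m and z of slot_seat in the frame of pin_mid between -0.013 and 0.013 m and angle between scraper's own z axis and vertical below 0.12 rad and linear speed of scraper below 0.02 m/s and angular speed of scraper below 0.2 rad/s and contact force between scraper and post above 1 N); the robot touches nothing.
It fails at once if the scraper is knocked or pressed against the post or pin with more than 25 N (contact force between scraper and post above 25 N).
It fails at once if the cheese, the brush or the bowl is moved more than 15 mm (distance of any of cheese, brush, bowl from where it was at the start of the episode above 0.015 m).
It also fails if it takes over 58 s, if anything falls off the work surface, if the arm or the gripper's body presses on something with over 40 N, if the wrist force passes 120 N, or if a joint passes its speed limit or range.

## Working session

There is one attempt and no reset: what is moved stays moved. The work goes in short steps, Python scripts to look and compute and a shell command to move; the robot and the scene stay as the last step left them, time stands still between calls to the robot, and variables do not carry over. Pictures are saved under pics/ and viewed, at most 10 in all, crops included, and the job is handed in when it is done.

```bash
mkdir -p pics; cat > h.py <<'E'
from rig import *
import numpy as np, cv2
def w(c,p): return np.array(c["xyz"])+np.array(c["orientation"])@np.array(p)
def cloud(c):
    z=c["range_z"]; v,u=np.mgrid[0:384,0:512]
    P=np.stack([(u-c["cx"])/c["fx"]*z,(v-c["cy"])/c["fy"]*z,z],-1)
    return P@np.array(c["orientation"]).T+np.array(c["xyz"])
def save(n,im): cv2.imwrite("pics/"+n,cv2.cvtColor(im,cv2.COLOR_RGB2BGR))
E
python3 - <<'E'
from h import *
ims=[]
for n in("top","side"):
    c=camera(n); ims.append(c["pixels"]); np.savez(n+".npz",**{k:np.array(v) for k,v in c.items()})
    print(n,np.round(c["xyz"],3),np.round(c["orientation"],2).tolist(),c["fx"])
    for q in("scraper","grip","block","post","pin_mid","lip","slot_seat","cheese","brush","bowl"):
        try:
            for d in search_frame(c,q)[:3]:
                p=np.array(d["point"]); print(q,round(d["score"],2),np.round(w(c,p),3),np.round([c["fx"]*p[0]/p[2]+c["cx"],c["fy"]*p[1]/p[2]+c["cy"]]))
        except Exception as e: print(q,e)
save("a.png",cv2.resize(np.vstack(ims),(400,600))) if 0 else [save(f"a{i}.png",m) for i,m in enumerate(ims)]
o=get_obs();print(o["time"],o["orientation"])
E
```

```text
top [0.419 0.009 1.173] [[-0.03, -0.99, 0.16], [-1.0, 0.03, -0.01], [0.01, -0.16, -0.99]] 378.02457948969294
scraper 0.74 [0.496 0.154 0.194] [194. 221.]
scraper 0.62 [0.616 0.199 0.153] [180. 179.]
scraper 0.55 [0.539 0.311 0.118] [142. 209.]
grip 0.97 [0.613 0.196 0.155] [181. 180.]
grip 0.77 [0.536 0.312 0.119] [141. 211.]
grip 0.51 [0.5   0.154 0.192] [194. 220.]
block 0.58 [0.488 0.152 0.039] [203. 228.]
post 0.73 [ 0.576 -0.2    0.012] [317. 197.]
pin_mid 0.67 [ 0.578 -0.202  0.01 ] [317. 196.]
lip 0.76 [0.395 0.062 0.185] [231. 260.]
lip 0.74 [0.495 0.153 0.2  ] [194. 222.]
lip 0.72 [0.538 0.312 0.112] [142. 210.]
slot_seat 0.85 [0.543 0.31  0.116] [142. 208.]
slot_seat 0.71 [0.503 0.153 0.198] [194. 219.]
slot_seat 0.55 [0.617 0.2   0.156] [179. 178.]
cheese 0.96 [ 0.785 -0.004  0.063] [252. 128.]
brush 0.75 [ 0.403 -0.392  0.019] [384. 251.]
bowl 0.86 [0.363 0.415 0.021] [115. 273.]
side [-0.008 -0.861  1.036] [[0.82, -0.37, 0.43], [-0.57, -0.53, 0.63], [-0.01, -0.76, -0.65]] 407.8722420344298
scraper 0.96 [0.494 0.157 0.13 ] [208. 183.]
scraper 0.84 [0.532 0.315 0.116] [196
[... 217 characters left out ...]
9.]
post 0.96 [ 0.573 -0.223  0.008] [291. 264.]
pin_mid 0.97 [ 0.578 -0.222  0.011] [292. 262.]
pin_mid 0.53 [ 0.771 -0.023  0.069] [300. 193.]
lip 0.89 [0.616 0.197 0.088] [231. 174.]
lip 0.73 [0.528 0.313 0.11 ] [196. 163.]
lip 0.56 [0.496 0.151 0.132] [209. 183.]
slot_seat 0.9 [0.495 0.152 0.133] [209. 183.]
slot_seat 0.88 [0.53  0.32  0.111] [195. 161.]
slot_seat 0.79 [0.386 0.06  0.101] [195. 216.]
cheese 0.87 [ 0.773 -0.021  0.068] [300. 193.]
brush 0.59 [ 0.393 -0.401  0.017] [281. 332.]
bowl 0.82 [0.366 0.426 0.028] [148. 180.]
1.1 [[-9.46748175e-01  3.21974989e-01 -2.97863340e-07]
 [ 3.21974988e-01  9.46748174e-01 -3.06640200e-05]
 [-9.59104592e-06 -2.91270095e-05 -1.00000000e+00]]
```

```bash
python3 - <<'E'
import numpy as np,cv2
a=np.load("top.npz")["pixels"][110:300,90:400];b=np.load("side.npz")["pixels"][110:300,130:380]
cv2.imwrite("pics/b.png",cv2.resize(a[...,::-1],None,fx=2.55,fy=2.55));cv2.imwrite("pics/c.png",cv2.resize(b[...,::-1],None,fx=3.1,fy=3.1))
E
```

```text
(no output)
```

View pics/b.png

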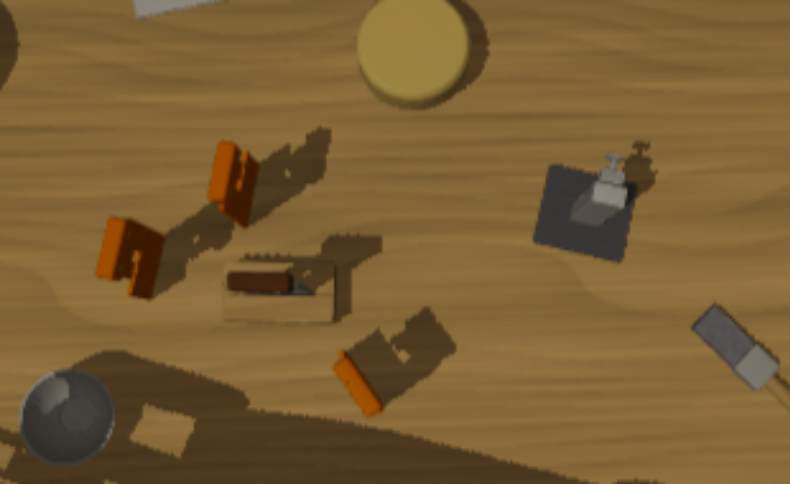

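View pics/c.png

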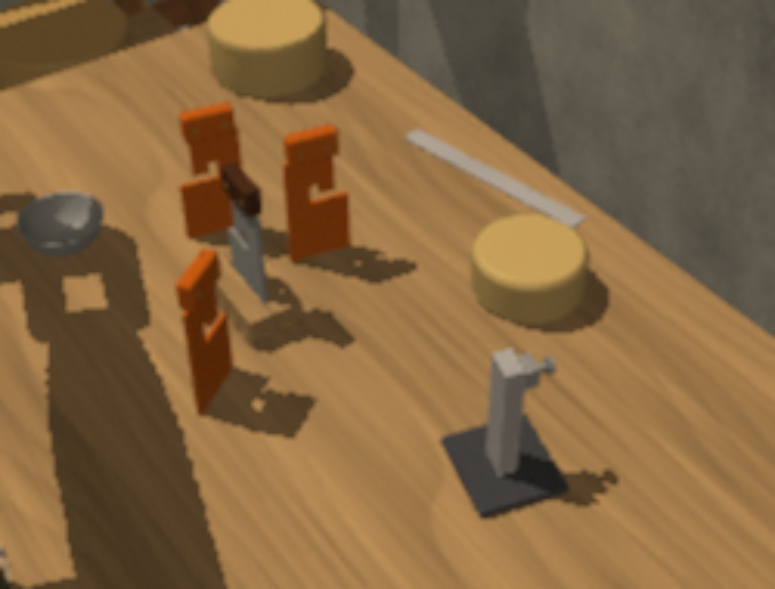

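The real scraper is the steel plate with the dark wooden grip in the block (full-frame top pixel 194,221; side 208,183). The orange plates at top pixels (180,179), (142,209) and (231,260) are the look-alikes. I'll measure it and take one confirming crop.

```bash
python3 - <<'E'
from h import *
T=dict(np.load("top.npz"));S=dict(np.load("side.npz"))
np.set_printoptions(precision=4,suppress=True)
def rect(P,m,n):
    Q=P[m][:, :2].astype(np.float32); r=cv2.minAreaRect(Q*1000); print(n,len(Q),"c",r[0],"size",r[1],"ang",r[2],"mean",P[m].mean(0))
for n,c in(("top",T),("side",S)):
    P=cloud(c); x,y,z=P[...,0],P[...,1],P[...,2]
    near=lambda cx,cy,r:np.hypot(x-cx,y-cy)<r
    g=near(.495,.154,.06)
    print(n)
    rect(P,g&(z>.185),"grip"); rect(P,near(.49,.153,.09)&(abs(z-.04)<.006),"block")
    rect(P,near(.585,-.21,.09)&(z>.006)&(z<.018),"foot"); rect(P,near(.6,-.21,.09)&(z>.152),"posttop")
    rect(P,near(.6,-.21,.09)&(z>.1),"upper")
    m=near(.6,-.21,.1)&(z>.1); print(z[g].max())
    from numpy import save as _
    for zz in np.arange(.1,.17,.006):
        k=m&(abs(z-zz)<.003); 
        if k.sum(): print(round(zz,3),k.sum(),x[k].min(),x[k].max(),y[k].min(),y[k].max())
s=S["pixels"]; t=T["pixels"]
f=lambda i,u,v:cv2.resize(i[v:v+75,u:u+75],(390,390),interpolation=cv2.INTER_CUBIC)
save("d.png",np.hstack([f(s,175,150),f(s,265,205)]))
E
```

```text
top
grip 195 c (501.1713562011719, 162.24362182617188) size (63.052520751953125, 18.40962791442871) ang 88.20185852050781 mean [0.501  0.1616 0.1954]
block 750 c (501.69635009765625, 162.07301330566406) size (130.26974487304688, 69.1366958618164) ang 88.23711395263672 mean [0.4972 0.1581 0.0402]
foot 792 c (590.417724609375, -199.97018432617188) size (132.23477172851562, 105.4657211303711) ang 78.74137878417969 mean [ 0.5838 -0.202   0.0098]
posttop 109 c (593.4228515625, -210.36526489257812) size (35.15081024169922, 36.880470275878906) ang 72.0179214477539 mean [ 0.5865 -0.2078  0.157 ]
upper 261 c (604.1778564453125, -211.46087646484375) size (36.27413558959961, 59.51351547241211) ang 77.49034881591797 mean [ 0.594  -0.2084  0.146 ]
0.20086083455553227
0.1 4 0.5738445202422593 0.5948877791306122 -0.21368497566105543 -0.191929992271286
0.106 6 0.5728600119199627 0.5911350110644515 -0.21523529398578758 -0.19036748127783854
0.112 8 0.5719665481173964 0.5989736541957328 -0.21984547961442313 -0.18928679223568154
0.118 6 0.5738858938867237 0.5948332270150426 -0.21274381676954554 -0.18855
[... 1736 characters left out ...]
56135
0.124 13 0.57009151704291 0.590051035734165 -0.22537860483343752 -0.19331647740032976
0.13 24 0.5698848148670776 0.6253618673294448 -0.2262589806797385 -0.1912153530556958
0.136 25 0.5707856786036413 0.6252867351115974 -0.22680845920212478 -0.18961143957320592
0.142 35 0.5708251581809604 0.6303676854150675 -0.229498951562909 -0.19183253215053664
0.148 46 0.568295016901268 0.6276899666184109 -0.2269725645664531 -0.1907928427324197
0.154 33 0.5699473741481464 0.607901928687941 -0.22539495945771892 -0.18864668718606492
0.16 54 0.5686006728197668 0.5967874184345503 -0.2238172470230907 -0.18674602894612735
0.166 2 0.574851769243697 0.5835357016441195 -0.22596827383806728 -0.2010633360614752
```

View pics/d.png

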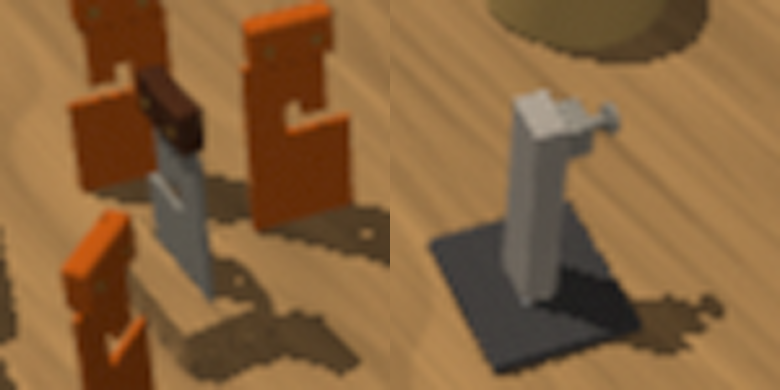

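Confirmed: the steel plate with the wooden grip is the scraper. In the left crop its slot appears as a light strip reaching the plate's left edge at about (155,170), so it opens towards world +y. The right crop shows the post, with the pin head at about (608,118). Next I move above the grip.

```bash
python3 -m pendant '[{"gripper":100,"delta_pos":[2.2,-3.3,0.5],"delta_rot":[0,0,-0.106]},{"gripper":100,"delta_pos":[2.2,-3.3,0.5],"delta_rot":[0,0,-0.106]},{"gripper":100,"delta_pos":[2.2,-3.3,0.5],"delta_rot":[0,0,-0.106]},{"gripper":100,"delta_pos":[2.2,-3.3,0.5],"delta_rot":[0,0,-0.106]},{"gripper":100,"delta_pos":[2.2,-3.3,0.5],"delta_rot":[0,0,-0.106]},{"gripper":100,"delta_pos":[2.2,-3.3,0.5],"delta_rot":[0,0,-0.106]},{"gripper":100,"delta_pos":[2.2,-3.3,0.5],"delta_rot":[0,0,-0.106]},{"gripper":100,"delta_pos":[2.2,-3.3,0.5],"delta_rot":[0,0,-0.106]},{"gripper":100,"delta_pos":[2.2,-3.3,0.5],"delta_rot":[0,0,-0.106]},{"gripper":100,"delta_pos":[2.2,-3.3,0.5],"delta_rot":[0,0,-0.106]},{"gripper":100,"delta_pos":[2.2,-3.3,0.5],"delta_rot":[0,0,-0.106]},{"gripper":100,"delta_pos":[2.2,-3.3,0.5],"delta_rot":[0,0,-0.106]}]' 20; python3 -c "
from h import *
o=get_obs();R=np.array(o['orientation']);print(o['tool_pos'],np.degrees(np.arctan2(R[1,1],R[0,1])),R[:,2],o['wrist_force'],o['time'])"
```

```text
time: 2.1
tool_pos: [0.474, 0.2176, 0.3003]
orientation: [[0.034, 0.999, 0.001], [0.999, -0.034, 0.0], [0.0, 0.001, -1.0]]
wrist_force: [-0.1, 0.6, -0.2]
grip_width: 0.0952
finger_force: 0.0
[0.47397898 0.21757897 0.30025788] -1.9632703913768603 [ 8.22898580e-04  3.64013169e-04 -9.99999595e-01] [-0.08809441  0.62832885 -0.19922329] 2.1
```

```bash
python3 -m pendant '[{"gripper":100,"delta_pos":[1.3,-2.85,0],"delta_rot":[0,0,0]},{"gripper":100,"delta_pos":[1.3,-2.85,0],"delta_rot":[0,0,0]},{"gripper":100,"delta_pos":[0,0,0],"delta_rot":[0,0,0]},{"gripper":100,"delta_pos":[0,0,-2.8],"delta_rot":[0,0,0]},{"gripper":100,"delta_pos":[0,0,-2.8],"delta_rot":[0,0,0]},{"gripper":100,"delta_pos":[0,0,-2.8],"delta_rot":[0,0,0]},{"gripper":100,"delta_pos":[0,0,-2.0],"delta_rot":[0,0,0]},{"gripper":100,"delta_pos":[0,0,-0.8],"delta_rot":[0,0,0]},{"gripper":100,"delta_pos":[0,0,0],"delta_rot":[0,0,0]},{"gripper":100,"delta_pos":[0,0,0],"delta_rot":[0,0,0]}]' 20
python3 - <<'E'
from h import *
c=camera("side");save("e.png",cv2.resize(c["pixels"][90:240,130:310],None,fx=3.3,fy=3.3,interpolation=cv2.INTER_CUBIC))
E
```

```text
time: 2.93
tool_pos: [0.4995, 0.1628, 0.1883]
orientation: [[0.029, 1.0, 0.0], [1.0, -0.029, 0.0], [0.0, 0.0, -1.0]]
wrist_force: [0.7, -0.7, -0.2]
grip_width: 0.0953
finger_force: 0.0
```

View pics/e.png

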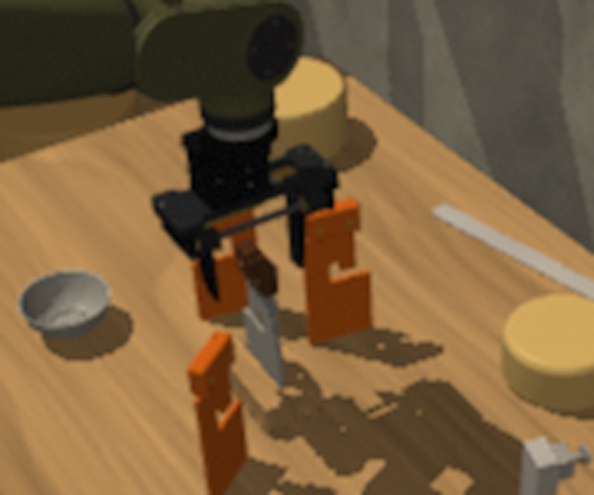

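The fingers straddle the wooden grip at about (258,275). I close and lift straight up.

```bash
python3 -m pendant '[{"gripper":0,"delta_pos":[0,0,0],"delta_rot":[0,0,0]},{"gripper":0,"delta_pos":[0,0,0],"delta_rot":[0,0,0]},{"gripper":0,"delta_pos":[0,0,0],"delta_rot":[0,0,0]},{"gripper":0,"delta_pos":[0,0,0],"delta_rot":[0,0,0]},{"gripper":0,"delta_pos":[0,0,0],"delta_rot":[0,0,0]},{"gripper":0,"delta_pos":[0,0,0],"delta_rot":[0,0,0]},{"gripper":0,"delta_pos":[0,0,0],"delta_rot":[0,0,0]},{"gripper":0,"delta_pos":[0,0,0],"delta_rot":[0,0,0]}]' 20
python3 -m pendant '[{"gripper":0,"delta_pos":[0,0,0.5],"delta_rot":[0,0,0]},{"gripper":0,"delta_pos":[0,0,0.5],"delta_rot":[0,0,0]},{"gripper":0,"delta_pos":[0,0,1],"delta_rot":[0,0,0]},{"gripper":0,"delta_pos":[0,0,1],"delta_rot":[0,0,0]},{"gripper":0,"delta_pos":[0,0,1],"delta_rot":[0,0,0]},{"gripper":0,"delta_pos":[0,0,2],"delta_rot":[0,0,0]},{"gripper":0,"delta_pos":[0,0,3],"delta_rot":[0,0,0]},{"gripper":0,"delta_pos":[0,0,4],"delta_rot":[0,0,0]},{"gripper":0,"delta_pos":[0,0,4],"delta_rot":[0,0,0]},{"gripper":0,"delta_pos":[0,0,3],"delta_rot":[0,0,0]},{"gripper":0,"delta_pos":[0,0,0],"delta_rot":[0,0,0]},{"gripper":0,"delta_pos":[0,0,0],"delta_rot":[0,0,0]}]' 20
python3 - <<'E'
from h import *
o=get_obs();print(o["tool_pos"],o["wrist_force"],o["ft_torque"],o["finger_force"])
np.set_printoptions(precision=4,suppress=True)
c=camera("side");P=cloud(c);x,y,z=P[...,0],P[...,1],P[...,2]
# plate: points within tube
m=(abs(x-.5)<.02)&(abs(y-.162)<.06)&(z>.17)
v,u=np.where(m);print(u.min(),u.max(),v.min(),v.max())
for zz in np.arange(.18,.36,.008):
    k=m&(abs(z-zz)<.004)
    if k.sum()>1: print(round(zz,3),k.sum(),np.median(x[k]),y[k].min()-.1622,y[k].max()-.1622)
save("f.png",cv2.resize(c["pixels"][v.min()-20:v.max()+20,u.min()-20:u.max()+20],None,fx=5,fy=5,interpolation=cv2.INTER_CUBIC))
E
```

```text
time: 3.65
tool_pos: [0.4993, 0.1623, 0.1876]
orientation: [[0.029, 1.0, -0.0], [1.0, -0.029, -0.0], [-0.0, -0.0, -1.0]]
wrist_force: [-0.9, 0.2, -0.3]
grip_width: 0.0469
finger_force: 0.0
time: 4.65
tool_pos: [0.4998, 0.1625, 0.3899]
orientation: [[0.029, 1.0, 0.004], [1.0, -0.029, 0.001], [0.001, 0.004, -1.0]]
wrist_force: [0.0, 0.1, -5.3]
grip_width: 0.0185
finger_force: 20.0
[0.49981675 0.16248479 0.3899414 ] [ 0.02752063  0.13224395 -5.26476424] [-0.09189527  0.10430829 -0.02702852] 19.966898560523987
177 212 9 174
0.18 4 0.4984373675477356 -0.025962731869443978 -0.0026542156746992562
0.188 20 0.4985413378694354 -0.03378856448936196 0.04440497798518195
0.196 24 0.49897495123898056 -0.03472465019238091 0.04464756051302021
0.204 19 0.4973753951301228 -0.03548107234538633 0.04960544374498432
0.212 21 0.4982547875877776 -0.03322326813211818 0.04067579046091796
0.22 18 0.4970887592517315 -0.03247598044214306 0.043761041710132065
0.228 21 0.4977066915965153 -0.03528631766227719 0.04377038699508573
0.236 23 0.4975967573873356 -0.03515848458402426 0.04561637923648265
0.244 26 0.49819722
[... 548 characters left out ...]
 0.4957758718693272 -0.03634782248595869 0.022563171546561178
0.316 21 0.49565785637253273 -0.035633581957620675 0.027426078171873702
0.324 8 0.49542976891757445 -0.034567221778929125 -0.01823929948090497
0.332 18 0.48912443791993926 -0.034345052332208637 0.029284795102622385
0.34 25 0.4889306000116006 -0.03241015143261361 0.026914056481145754
0.348 30 0.4882912578291829 -0.03181677552199258 0.026622631923001072
0.356 25 0.48816178545060607 -0.033263598590388965 0.02357370485699739Traceback (most recent call last):
  File "<stdin>", line 11, in <module>
cv2.error: OpenCV(4.12.0) /io/opencv/modules/imgproc/src/resize.cpp:4208: error: (-215:Assertion failed) !ssize.empty() in function 'resize'
```

```bash
python3 -m pendant '[{"gripper":0,"delta_pos":[0,0,-3],"delta_rot":[0,0,0]},{"gripper":0,"delta_pos":[0,0,-3],"delta_rot":[0,0,0]},{"gripper":0,"delta_pos":[0,0,-3],"delta_rot":[0,0,0]},{"gripper":0,"delta_pos":[0,0,-2],"delta_rot":[0,0,0]},{"gripper":0,"delta_pos":[0,0,-1],"delta_rot":[0,0,0]},{"gripper":0,"delta_pos":[0,0,-1],"delta_rot":[0,0,0]},{"gripper":0,"delta_pos":[0,0,-0.5],"delta_rot":[0,0,0]},{"gripper":0,"delta_pos":[0,0,-0.5],"delta_rot":[0,0,0]},{"gripper":0,"delta_pos":[0,0,-0.5],"delta_rot":[0,0,0]},{"gripper":0,"delta_pos":[0,0,-0.5],"delta_rot":[0,0,0]},{"gripper":0,"delta_pos":[0,0,-0.5],"delta_rot":[0,0,0]},{"gripper":0,"delta_pos":[0,0,0],"delta_rot":[0,0,0]}]'
python3 - <<'E'
from h import *
c=camera("side");save("f.png",cv2.resize(c["pixels"][110:240,150:300],None,fx=4,fy=4,interpolation=cv2.INTER_CUBIC))
P=cloud(c);x,y,z=P[...,0],P[...,1],P[...,2]
m=(abs(x-.5)<.02)&(abs(y-.162)<.06)&(z>.05)
for zz in np.arange(.06,.24,.008):
    k=m&(abs(z-zz)<.004)
    if k.sum()>1: print(round(zz,3),k.sum(),np.median(x[k]),y[k].min()-.1622,y[k].max()-.1622)
E
```

```text
time: 5.7
tool_pos: [0.499, 0.1623, 0.2319]
orientation: [[0.029, 1.0, -0.001], [1.0, -0.029, -0.0], [-0.0, -0.001, -1.0]]
wrist_force: [-0.7, 0.7, -4.6]
grip_width: 0.0187
finger_force: 20.0
0.06 13 0.4954455689382686 -0.034552337338563 0.03757822128789978
0.068 19 0.4945446623043214 -0.032734473762029426 0.045159747426558705
0.076 19 0.4952795880404908 -0.03386777788416029 0.040094830863052766
0.084 16 0.4958338390253473 -0.03666581232710997 0.04303139927491151
0.092 15 0.4950694425626973 -0.0335978142490283 0.0424975410896723
0.1 21 0.49484863439231624 -0.034821218744721216 0.050310950422290834
0.108 23 0.4950019061902899 -0.031993485799828636 0.04561608752924384
0.116 7 0.49446141254195514 -0.037543807542823604 0.029882045144593694
0.124 15 0.49506407114738055 -0.03558326025608727 0.02528309326299938
0.132 17 0.49410665977369334 -0.036930702275208005 0.026613919543070907
0.14 13 0.4944794476454964 -0.033540369029933736 0.02262807570791059
0.148 14 0.49367773337422977 -0.03392677672632183 0.019513106595075214
0.156 17 0.4939995659203515 -0.03644372887839997 0.026417942167405006
0.164 8 0.4940541812133029 -0.03304815456884802 0.014966075786536748
0.172 6 0.49311713916963135 -0.03733979223859818 0.018784912954601496
0.18 22 0.4877352591642984 -0.03209061013514891 0.03178758870402365
0.188 21 0.4868781605059367 -0.03301047826160519 0.029077992906786254
0.196 19 0.48829797963575167 -0.032856194584784726 0.029627232421728045
0.204 32 0.48919823755456593 -0.032815845390452236 0.026484309019906394
0.212 39 0.4961596701904844 -0.03418866964461986 0.027837288256769344
0.22 12 0.5044525368641102 -0.01130991174256979 0.00474620444652174
0.228 11 0.5063471882425368 -0.011336703813663473 0.013098729584749447
0.236 10 0.5063784236638823 -0.009015898780409981 0.012010510614113623
```

View pics/f.png

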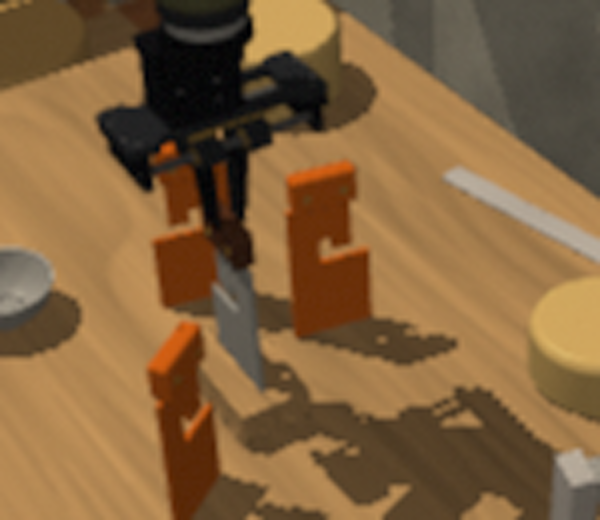

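The slot opens toward +y (channel at about (228,290), lip sticking out left). The pads hold only the top few mm of the wooden grip, at about (232,240), so I lower fully, release and regrasp deeper.

```bash
python3 -m pendant '[{"gripper":0,"delta_pos":[0,0,-0.5],"delta_rot":[0,0,0]},{"gripper":0,"delta_pos":[0,0,-0.5],"delta_rot":[0,0,0]},{"gripper":0,"delta_pos":[0,0,-0.4],"delta_rot":[0,0,0]},{"gripper":0,"delta_pos":[0,0,0],"delta_rot":[0,0,0]},{"gripper":0,"delta_pos":[0,0,0],"delta_rot":[0,0,0]}]'
python3 -m pendant '[{"gripper":50,"delta_pos":[0,0,0],"delta_rot":[0,0,0]},{"gripper":50,"delta_pos":[0,0,0],"delta_rot":[0,0,0]},{"gripper":50,"delta_pos":[0,0,0],"delta_rot":[0,0,0]},{"gripper":50,"delta_pos":[0,0,0],"delta_rot":[0,0,0]},{"gripper":50,"delta_pos":[0,0,0],"delta_rot":[0,0,0]},{"gripper":50,"delta_pos":[0,0,-1],"delta_rot":[0,0,0]},{"gripper":50,"delta_pos":[0,0,-1],"delta_rot":[0,0,0]},{"gripper":50,"delta_pos":[0,0,-1],"delta_rot":[0,0,0]},{"gripper":50,"delta_pos":[0,0,0],"delta_rot":[0,0,0]}]'
python3 -c "
from h import *
c=camera('top');P=cloud(c);x,y,z=P[...,0],P[...,1],P[...,2]
m=(abs(x-.5)<.02)&(abs(y-.162)<.06)&(z>.05)&(z<.25)&(c['pixels'][...,0]>c['pixels'][...,1]+15)
print(m.sum(),P[m].min(0),P[m].max(0))"
```

```text
time: 6.17
tool_pos: [0.4997, 0.1624, 0.2193]
orientation: [[0.029, 1.0, 0.001], [1.0, -0.029, 0.0], [0.0, 0.001, -1.0]]
wrist_force: [0.2, -0.3, -1.1]
grip_width: 0.0197
finger_force: 20.0
time: 6.92
tool_pos: [0.4974, 0.1619, 0.1848]
orientation: [[0.029, 1.0, -0.006], [1.0, -0.029, -0.001], [-0.001, -0.006, -1.0]]
wrist_force: [-0.3, 0.1, -0.4]
grip_width: 0.0475
finger_force: 0.0Traceback (most recent call last):
  File "<string>", line 5, in <module>
    print(m.sum(),P[m].min(0),P[m].max(0))
                  ~~~~~~~~^^^
    return umr_minimum(a, axis, None, out, keepdims, initial, where)
ValueError: zero-size array to reduction operation minimum which has no identity
```

```bash
python3 -m pendant '[{"gripper":0,"delta_pos":[0,0,0],"delta_rot":[0,0,0]},{"gripper":0,"delta_pos":[0,0,0],"delta_rot":[0,0,0]},{"gripper":0,"delta_pos":[0,0,0],"delta_rot":[0,0,0]},{"gripper":0,"delta_pos":[0,0,0],"delta_rot":[0,0,0]},{"gripper":0,"delta_pos":[0,0,0],"delta_rot":[0,0,0]},{"gripper":0,"delta_pos":[0,0,0],"delta_rot":[0,0,0]},{"gripper":0,"delta_pos":[0,0,0],"delta_rot":[0,0,0]},{"gripper":0,"delta_pos":[0,0,0],"delta_rot":[0,0,0]},{"gripper":0,"delta_pos":[0,0,0],"delta_rot":[0,0,0]}]' 25
```

```text
time: 7.72
tool_pos: [0.4998, 0.1624, 0.1892]
orientation: [[0.029, 1.0, 0.002], [1.0, -0.029, 0.0], [0.0, 0.001, -1.0]]
wrist_force: [1.9, -0.1, 1.0]
grip_width: 0.0197
finger_force: 24.9
```

```bash
python3 -m pendant '[{"gripper":0,"delta_pos":[0,0,0.5],"delta_rot":[0,0,0]},{"gripper":0,"delta_pos":[0,0,0.8],"delta_rot":[0,0,0]},{"gripper":0,"delta_pos":[0,0,1],"delta_rot":[0,0,0]},{"gripper":0,"delta_pos":[0,0,1],"delta_rot":[0,0,0]},{"gripper":0,"delta_pos":[0,0,1],"delta_rot":[0,0,0]},{"gripper":0,"delta_pos":[0,0,2],"delta_rot":[0,0,0]},{"gripper":0,"delta_pos":[0,0,3],"delta_rot":[0,0,0]},{"gripper":0,"delta_pos":[0,0,3],"delta_rot":[0,0,0]},{"gripper":0,"delta_pos":[0,0,3],"delta_rot":[0,0,0]},{"gripper":0,"delta_pos":[0,0,2.7],"delta_rot":[0,0,0]},{"gripper":0,"delta_pos":[0,0,0],"delta_rot":[0,0,0]},{"gripper":0,"delta_pos":[0,0,0],"delta_rot":[0,0,0]}]'
python3 - <<'E'
from h import *
o=get_obs();print(o["tool_pos"],o["wrist_force"],o["ft_torque"])
for n in("side","top"):
  c=camera(n)
  P=cloud(c);x,y,z=P[...,0],P[...,1],P[...,2]
  m=(abs(x-.5)<.02)&(abs(y-.162)<.06)&(z>.15)&(z<.36)
  print(n)
  for zz in np.arange(.152,.36,.008):
    k=m&(abs(z-zz)<.004)
    if k.sum()>1: print(round(zz,3),k.sum(),np.round([np.median(x[k]),y[k].min(),y[k].max()],4))
E
```

```text
time: 8.72
tool_pos: [0.4993, 0.1626, 0.3707]
orientation: [[0.029, 1.0, 0.002], [1.0, -0.029, 0.001], [0.001, 0.002, -1.0]]
wrist_force: [-0.3, -0.4, -5.2]
grip_width: 0.0201
finger_force: 25.0
[0.4993045  0.16256075 0.37066819] [-0.33883577 -0.38316514 -5.21496254] [-0.06243971  0.02549908 -0.00535756]
side
0.192 9 [0.4953 0.1299 0.2019]
0.2 18 [0.4943 0.1299 0.2066]
0.208 22 [0.4947 0.1275 0.2058]
0.216 22 [0.4943 0.1248 0.2089]
0.224 24 [0.4948 0.1271 0.2068]
0.232 22 [0.4945 0.1259 0.2072]
0.24 19 [0.4947 0.126  0.206 ]
0.248 18 [0.4945 0.1256 0.2086]
0.256 26 [0.4946 0.1274 0.2068]
0.264 24 [0.4946 0.1284 0.1986]
0.272 20 [0.4948 0.128  0.2049]
0.28 22 [0.494  0.1249 0.2069]
0.288 15 [0.4942 0.1294 0.1802]
0.296 19 [0.4946 0.1256 0.193 ]
0.304 21 [0.4944 0.1248 0.1908]
0.312 20 [0.4941 0.126  0.1876]
0.32 20 [0.4942 0.1264 0.1829]
0.328 18 [0.4938 0.125  0.184 ]
0.336 11 [0.494  0.1254 0.1689]
0.344 10 [0.4949 0.1257 0.1706]
0.352 25 [0.4878 0.1285 0.1715]
top
0.2 2 [0.4973 0.1252 0.1253]
0.216 14 [0.4949 0.1251 0.1529]
0.24 2 [0.4965 0.1252 0.1252]
0.248 9 [0.495  0.1266 0.1458]
0.256 2 [0.4975 0.1253 0.1254]
0.28 8 [0.4949 0.1252 0.1394]
0.296 2 [0.4968 0.1252 0.1253]
0.304 5 [0.4948 0.1259 0.135 ]
0.312 2 [0.4976 0.1251 0.1254]
0.328 4 [0.4963 0.1253 0.1271]
0.336 6 [0.4964 0.1259 0.1313]
0.344 6 [0.4972 0.1297 0.1367]
0.352 2 [0.4898 0.1303 0.1308]
```

The scraper is held firmly and upright, with its origin about 179 mm below the TCP. I carry it above the post to its −y side and turn it to the post's yaw (about −12°).

```bash
python3 -m pendant '[{"gripper":0,"delta_pos":[0.4,-1.5,0],"delta_rot":[0,0,-0.015]},{"gripper":0,"delta_pos":[0.7,-3,0],"delta_rot":[0,0,-0.02]},{"gripper":0,"delta_pos":[0.8,-3.7,0.1],"delta_rot":[0,0,-0.02]},{"gripper":0,"delta_pos":[0.8,-3.7,0.1],"delta_rot":[0,0,-0.02]},{"gripper":0,"delta_pos":[0.8,-3.7,0],"delta_rot":[0,0,-0.02]},{"gripper":0,"delta_pos":[0.8,-3.7,0],"delta_rot":[0,0,-0.02]},{"gripper":0,"delta_pos":[0.8,-3.7,0],"delta_rot":[0,0,-0.02]},{"gripper":0,"delta_pos":[0.8,-3.7,0],"delta_rot":[0,0,-0.02]},{"gripper":0,"delta_pos":[0.8,-3.7,0],"delta_rot":[0,0,-0.02]},{"gripper":0,"delta_pos":[0.8,-3.7,0],"delta_rot":[0,0,-0.008]},{"gripper":0,"delta_pos":[0.8,-3.7,0],"delta_rot":[0,0,0]},{"gripper":0,"delta_pos":[0.8,-3.7,0],"delta_rot":[0,0,0]}]'
python3 -m pendant '[{"gripper":0,"delta_pos":[0.7,-3.2,0],"delta_rot":[0,0,0]},{"gripper":0,"delta_pos":[0.4,-1.5,0],"delta_rot":[0,0,0]},{"gripper":0,"delta_pos":[0,0,-1],"delta_rot":[0,0,0]},{"gripper":0,"delta_pos":[0,0,-2],"delta_rot":[0,0,0]},{"gripper":0,"delta_pos":[0,0,-3],"delta_rot":[0,0,0]},{"gripper":0,"delta_pos":[0,0,-3],"delta_rot":[0,0,0]},{"gripper":0,"delta_pos":[0,0,-2],"delta_rot":[0,0,0]},{"gripper":0,"delta_pos":[0,0,-1],"delta_rot":[0,0,0]},{"gripper":0,"delta_pos":[0,0,0],"delta_rot":[0,0,0]},{"gripper":0,"delta_pos":[0,0,0],"delta_rot":[0,0,0]},{"gripper":0,"delta_pos":[0,0,0],"delta_rot":[0,0,0]}]'
python3 - <<'E'
from h import *
o=get_obs();R=np.array(o['orientation']);print(o["tool_pos"],o["wrist_force"],o["ft_torque"],np.degrees(np.arctan2(R[1,1],R[0,1])))
for n in("side","top"):
  c=camera(n); np.savez(n+"2.npz",**{k:np.array(v) for k,v in c.items()})
c=dict(np.load("side2.npz"))
save("g.png",cv2.resize(c["pixels"][195:325,215:345],None,fx=4.5,fy=4.5,interpolation=cv2.INTER_CUBIC))
E
```

```text
time: 9.82
tool_pos: [0.5893, -0.2539, 0.3666]
orientation: [[0.211, 0.978, -0.006], [0.978, -0.211, 0.003], [0.002, -0.006, -1.0]]
wrist_force: [0.5, 0.2, -4.0]
grip_width: 0.0201
finger_force: 25.0
time: 10.73
tool_pos: [0.602, -0.2996, 0.2526]
orientation: [[0.21, 0.978, 0.002], [0.978, -0.21, -0.001], [-0.001, 0.003, -1.0]]
wrist_force: [-0.0, -0.4, -4.3]
grip_width: 0.0198
finger_force: 25.0
[ 0.60204085 -0.29958723  0.2525523 ] [-0.02352744 -0.36696885 -4.28966477] [-0.11761605  0.01662667 -0.02025014] -12.121550119801817
```

View pics/g.png

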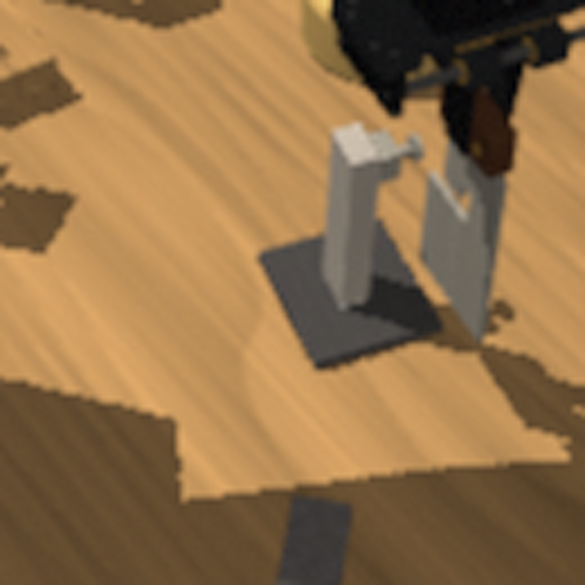

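Side view: slot opening at about (440,180) faces the pin head at (413,148), and the plate stands roughly parallel to the post face. I now measure the pin block, head and plate in the post frame.

```bash
python3 - <<'E'
from h import *
np.set_printoptions(precision=1,suppress=True,linewidth=150)
th=np.radians(-12.1);ex=np.array([np.cos(th),np.sin(th)]);ey=np.array([-ex[1],ex[0]])
pm=np.array([.620,-.2155])
for n in("top2","side2"):
    c=dict(np.load(n+".npz"));P=cloud(c);z=P[...,2]*1000
    a=(P[...,:2]-pm)@ex*1000; b=(P[...,:2]-pm)@ey*1000   # along pin, sideways
    print(n)
    for nm,m in (("top",(a>-50)&(a<-22)&(abs(b)<25)&(z>154)),("block",(a>-21)&(a<-8)&(abs(b)<17)&(z>105)),("pin",(a>-6)&(a<6)&(abs(b)<15)&(z>110)),("head",(a>6)&(a<18)&(abs(b)<16)&(z>110)),
      ("plate",(abs(a)<15)&(b>-130)&(b<-35)&(z>80)&(z<160))):
        if not m.sum(): print(nm,0);continue
        q=lambda v:np.percentile(v[m],[2,15,50,85,98])
        print(nm,m.sum(),"a",q(a),"b",q(b),"z",q(z))
    m=(abs(a)<15)&(b>-130)&(b<-35)&(z>80)&(z<160)
    print("plate slope da/db,da/dz",np.linalg.lstsq(np.c_[b[m],z[m],np.ones(m.sum())],a[m],rcond=None)[0]*1000)
    m=(a>-50)&(a<-40)&(abs(b)<15)&(z>30)&(z<140)
    if m.sum()>20: print("rear face slope",m.sum(),np.linalg.lstsq(np.c_[b[m],z[m],np.ones(m.sum())],a[m],rcond=None)[0]*1000)
    m=(a>-44)&(a<-28)&(b>-24)&(b<-12)&(z>30)&(z<140)
    if m.sum()>20: print("-y face db/da",m.sum(),np.median(b[m]),np.linalg.lstsq(np.c_[a[m],z[m],np.ones(m.sum())],b[m],rcond=None)[0]*1000)
E
```

```text
top2
top 331 a [-49.5 -45.2 -36.4 -27.2 -23.5] b [-24.2 -19.4 -13.9   1.2  16.3] z [154.8 157.2 531.8 571.3 573.9]
block 48 a [-20.3 -19.2 -15.  -10.1  -9.2] b [-12.9 -10.1   0.8   9.6  12.3] z [134.8 146.5 148.9 151.3 153.1]
pin 12 a [-5.2 -3.7  0.4  4.4  4.9] b [-5.  -4.5 -1.   1.   8.5] z [136.6 137.8 140.6 144.1 148. ]
head 19 a [ 6.9  8.5  9.5 12.1 12.9] b [-11.1  -7.6  -1.2   3.2   5.8] z [138.2 138.7 142.9 147.6 149. ]
plate 141 a [-2.9 -2.4 -1.8 -0.9  2.4] b [-95.9 -85.9 -65.3 -47.2 -43. ] z [ 81.   93.9 125.  155.2 159.4]
plate slope da/db,da/dz [   15.8     9.2 -1610.7]
rear face slope 73 [    50.6     -0.5 -45163.5]
side2
top 108 a [-49.3 -47.5 -40.  -30.1 -25.7] b [-24.6 -23.2 -10.8   8.5  17.1] z [155.8 157.1 159.8 570.6 572.7]
block 44 a [-20.7 -19.2 -15.1  -9.9  -8.6] b [-13.9 -12.3  -9.7   5.9  11.2] z [129.5 136.5 148.2 151.7 153. ]
pin 13 a [-2.4 -0.8  5.   5.7  5.9] b [-11.4  -8.3  -3.9   0.8   3.3] z [134.9 138.7 141.7 144.2 148.7]
head 10 a [ 6.3  6.6  8.   9.9 10.1] b [-10.1  -9.2  -4.8   3.3   5.4] z [137.1 139.2 144.6 146.5 147.8]
plate 323 a [-6.6 -5.6 -4.7 -3.3 -0.4] b [-122.  -115.4  -84.4  -53.7  -41.8] z [ 83.1  93.7 123.2 151.5 158.4]
plate slope da/db,da/dz [   -6.6     7.8 -5983.4]
rear face slope 121 [   -49.2      2.7 -47817.8]
-y face db/da 112 -16.484912966131986 [   -63.1     -2.2 -18415.2]
```

```bash
python3 -m pendant '[{"gripper":0,"delta_pos":[0.13,-0.03,-1],"delta_rot":[0,0,0]},{"gripper":0,"delta_pos":[0,0,-1.2],"delta_rot":[0,0,0]},{"gripper":0,"delta_pos":[0,0,-0.7],"delta_rot":[0,0,0]},{"gripper":0,"delta_pos":[0.16,0.75,0],"delta_rot":[0,0,0]},{"gripper":0,"delta_pos":[0.16,0.75,0],"delta_rot":[0,0,0]},{"gripper":0,"delta_pos":[0.16,0.75,0],"delta_rot":[0,0,0]},{"gripper":0,"delta_pos":[0.16,0.75,0],"delta_rot":[0,0,0]},{"gripper":0,"delta_pos":[0.16,0.75,0],"delta_rot":[0,0,0]},{"gripper":0,"delta_pos":[0.16,0.75,0],"delta_rot":[0,0,0]},{"gripper":0,"delta_pos":[0.11,0.49,0],"delta_rot":[0,0,0]},{"gripper":0,"delta_pos":[0,0,0],"delta_rot":[0,0,0]},{"gripper":0,"delta_pos":[0,0,0],"delta_rot":[0,0,0]}]'
python3 -m pendant '[{"gripper":0,"delta_pos":[0,0,0],"delta_rot":[0,0,0]},{"gripper":0,"delta_pos":[0,0,0],"delta_rot":[0,0,0]},{"gripper":0,"delta_pos":[0,0,0],"delta_rot":[0,0,0]}]'
python3 - <<'E'
from h import *
np.set_printoptions(precision=1,suppress=True,linewidth=150)
th=np.radians(-12.1);ex=np.array([np.cos(th),np.sin(th)]);ey=np.array([-ex[1],ex[0]])
pm=np.array([.6213,-.2158])
o=get_obs();t=np.array(o["tool_pos"]);print((t[:2]-pm)@ex*1e3,(t[:2]-pm)@ey*1e3,t,o["ft_torque"],o["wrist_force"])
c=camera("side");P=cloud(c);z=P[...,2]*1000
save("h.png",cv2.resize(c["pixels"][205:285,255:345],None,fx=6.5,fy=6.5,interpolation=cv2.INTER_CUBIC))
E
```

```text
time: 11.83
tool_pos: [0.6134, -0.2497, 0.2218]
orientation: [[0.21, 0.978, 0.0], [0.978, -0.21, -0.0], [-0.0, 0.0, -1.0]]
wrist_force: [-0.9, 0.5, -4.1]
grip_width: 0.0199
finger_force: 25.0
time: 12.08
tool_pos: [0.6132, -0.2504, 0.2216]
orientation: [[0.211, 0.977, -0.0], [0.977, -0.211, -0.0], [-0.0, -0.0, -1.0]]
wrist_force: [0.9, 0.2, -4.8]
grip_width: 0.0196
finger_force: 25.0
-0.679945627833415 -35.56097561412183 [ 0.6 -0.3  0.2] [-0.1  0.1  0. ] [ 0.9  0.2 -4.8]
```

View pics/h.png

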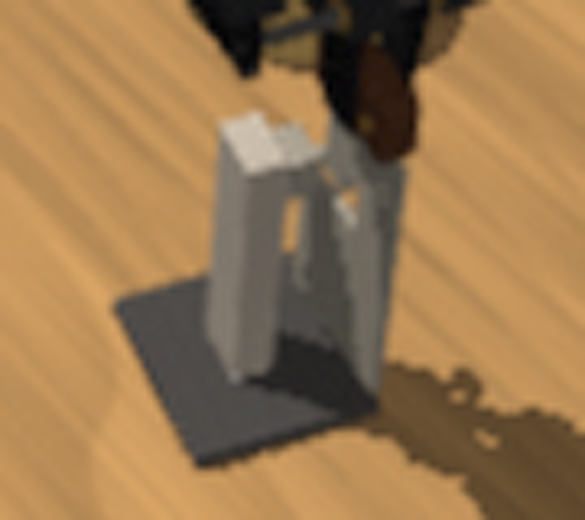

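The plate now covers the pin head, with the lip at about (345,205) below the pin. It is in the gap and no force shows. I raise it slowly to feel for the pin.

```bash
python3 -m pendant '[{"gripper":0,"delta_pos":[0.06,0,0.1],"delta_rot":[0,0,0]},{"gripper":0,"delta_pos":[0,0,0.1],"delta_rot":[0,0,0]},{"gripper":0,"delta_pos":[0,0,0.1],"delta_rot":[0,0,0]},{"gripper":0,"delta_pos":[0,0,0],"delta_rot":[0,0,0]},{"gripper":0,"delta_pos":[0,0,0],"delta_rot":[0,0,0]}]'; for i in 1; do python3 -m pendant '[{"gripper":0,"delta_pos":[0,0,0.05],"delta_rot":[0,0,0]},{"gripper":0,"delta_pos":[0,0,0.05],"delta_rot":[0,0,0]},{"gripper":0,"delta_pos":[0,0,0],"delta_rot":[0,0,0]}]' | grep -E "pos|wrist"; done
python3 -c "
from h import *
o=get_obs();print(o['wrist_force'],o['ft_torque'])"
```

```text
time: 12.55
tool_pos: [0.614, -0.2501, 0.2249]
orientation: [[0.21, 0.978, 0.0], [0.978, -0.21, -0.0], [-0.0, 0.0, -1.0]]
wrist_force: [1.1, -0.3, -3.8]
grip_width: 0.0198
finger_force: 25.0
tool_pos: [0.6139, -0.25, 0.2258]
wrist_force: [-0.8, -0.7, -4.1]
[-0.79378933 -0.66312625 -4.06113172] [-0.05091453  0.0713238  -0.02022763]
```

```bash
cat > ok.py <<'E'
import sys
from rig import get_obs
o=get_obs();f=o["wrist_force"];t=o["ft_torque"]
print([round(v,4) for v in o["tool_pos"]],[round(v,1) for v in f],[round(v,2) for v in t])
sys.exit(0 if abs(f[2]+4.4)<2.2 and abs(f[0])<3 and abs(f[1])<3 else 1)
E
python3 -m pendant '[{"gripper":0,"delta_pos":[0,0,0.04],"delta_rot":[0,0,0]},{"gripper":0,"delta_pos":[0,0,0],"delta_rot":[0,0,0]}]' >/dev/null && python3 ok.py &&
python3 -m pendant '[{"gripper":0,"delta_pos":[0,0,0.04],"delta_rot":[0,0,0]},{"gripper":0,"delta_pos":[0,0,0],"delta_rot":[0,0,0]}]' >/dev/null && python3 ok.py &&
python3 -m pendant '[{"gripper":0,"delta_pos":[0,0,0.04],"delta_rot":[0,0,0]},{"gripper":0,"delta_pos":[0,0,0],"delta_rot":[0,0,0]}]' >/dev/null && python3 ok.py &&
python3 -m pendant '[{"gripper":0,"delta_pos":[0,0,0.04],"delta_rot":[0,0,0]},{"gripper":0,"delta_pos":[0,0,0],"delta_rot":[0,0,0]}]' >/dev/null && python3 ok.py &&
python3 -m pendant '[{"gripper":0,"delta_pos":[0,0,0.04],"delta_rot":[0,0,0]},{"gripper":0,"delta_pos":[0,0,0],"delta_rot":[0,0,0]}]' >/dev/null && python3 ok.py &&
python3 -m pendant '[{"gripper":0,"delta_pos":[0,0,0.04],"delta_rot":[0,0,0]},{"gripper":0,"delta_pos":[0,0,0],"delta_rot":[0,0,0]}]' >/dev/null && python3 ok.py &&
python3 -m pendant '[{"gripper":0,"delta_pos":[0,0,0.04],"delta_rot":[0,0,0]},{"gripper":0,"delta_pos":[0,0,0],"delta_rot":[0,0,0]}]' >/dev/null && python3 ok.py &&
python3 -m pendant '[{"gripper":0,"delta_pos":[0,0,0.04],"delta_rot":[0,0,0]},{"gripper":0,"delta_pos":[0,0,0],"delta_rot":[0,0,0]}]' >/dev/null && python3 ok.py
```

```text
[np.float64(0.6139), np.float64(-0.25), np.float64(0.2261)] [np.float64(-0.7), np.float64(0.6), np.float64(-3.4)] [np.float64(-0.04), np.float64(0.06), np.float64(0.02)]
[np.float64(0.6139), np.float64(-0.25), np.float64(0.2265)] [np.float64(-0.5), np.float64(-0.1), np.float64(-3.6)] [np.float64(-0.09), np.float64(0.04), np.float64(0.01)]
[np.float64(0.6139), np.float64(-0.25), np.float64(0.2269)] [np.float64(-0.4), np.float64(0.6), np.float64(-5.1)] [np.float64(-0.1), np.float64(0.02), np.float64(0.01)]
[np.float64(0.6139), np.float64(-0.25), np.float64(0.2273)] [np.float64(0.0), np.float64(0.6), np.float64(-4.2)] [np.float64(-0.1), np.float64(0.09), np.float64(-0.04)]
[np.float64(0.6139), np.float64(-0.25), np.float64(0.2277)] [np.float64(-0.5), np.float64(0.2), np.float64(-3.9)] [np.float64(-0.09), np.float64(0.07), np.float64(-0.0)]
[np.float64(0.6139), np.float64(-0.25), np.float64(0.2282)] [np.float64(0.4), np.float64(-0.4), np.float64(-4.0)] [np.float64(-0.09), np.float64(0.04), np.float64(0.02)]
[np.float64(0.6139), np.float64(-0.25), np.float64(0.2285)] [np.float64(0.4), np.float64(-0.5), np.float64(-5.0)] [np.float64(-0.09), np.float64(0.06), np.float64(-0.02)]
[np.float64(0.6139), np.float64(-0.2501), np.float64(0.229)] [np.float64(-1.0), np.float64(0.4), np.float64(-4.9)] [np.float64(-0.06), np.float64(0.11), np.float64(0.04)]
```

```bash
sed -i 's/round(v,4)/round(float(v),4)/;s/round(v,1)/round(float(v),1)/;s/round(v,2)/round(float(v),2)/' ok.py
python3 -m pendant '[{"gripper":0,"delta_pos":[0,0,0.03],"delta_rot":[0,0,0]},{"gripper":0,"delta_pos":[0,0,0],"delta_rot":[0,0,0]}]' >/dev/null && python3 ok.py &&
python3 -m pendant '[{"gripper":0,"delta_pos":[0,0,0.03],"delta_rot":[0,0,0]},{"gripper":0,"delta_pos":[0,0,0],"delta_rot":[0,0,0]}]' >/dev/null && python3 ok.py &&
python3 -m pendant '[{"gripper":0,"delta_pos":[0,0,0.03],"delta_rot":[0,0,0]},{"gripper":0,"delta_pos":[0,0,0],"delta_rot":[0,0,0]}]' >/dev/null && python3 ok.py &&
python3 -m pendant '[{"gripper":0,"delta_pos":[0,0,0.03],"delta_rot":[0,0,0]},{"gripper":0,"delta_pos":[0,0,0],"delta_rot":[0,0,0]}]' >/dev/null && python3 ok.py &&
python3 -m pendant '[{"gripper":0,"delta_pos":[0,0,0.03],"delta_rot":[0,0,0]},{"gripper":0,"delta_pos":[0,0,0],"delta_rot":[0,0,0]}]' >/dev/null && python3 ok.py &&
python3 -m pendant '[{"gripper":0,"delta_pos":[0,0,0.03],"delta_rot":[0,0,0]},{"gripper":0,"delta_pos":[0,0,0],"delta_rot":[0,0,0]}]' >/dev/null && python3 ok.py &&
python3 -m pendant '[{"gripper":0,"delta_pos":[0,0,0.03],"delta_rot":[0,0,0]},{"gripper":0,"delta_pos":[0,0,0],"delta_rot":[0,0,0]}]' >/dev/null && python3 ok.py &&
python3 -m pendant '[{"gripper":0,"delta_pos":[0,0,0.03],"delta_rot":[0,0,0]},{"gripper":0,"delta_pos":[0,0,0],"delta_rot":[0,0,0]}]' >/dev/null && python3 ok.py &&
python3 -m pendant '[{"gripper":0,"delta_pos":[0,0,0.03],"delta_rot":[0,0,0]},{"gripper":0,"delta_pos":[0,0,0],"delta_rot":[0,0,0]}]' >/dev/null && python3 ok.py &&
python3 -m pendant '[{"gripper":0,"delta_pos":[0,0,0.03],"delta_rot":[0,0,0]},{"gripper":0,"delta_pos":[0,0,0],"delta_rot":[0,0,0]}]' >/dev/null && python3 ok.py &&
python3 -m pendant '[{"gripper":0,"delta_pos":[0,0,0.03],"delta_rot":[0,0,0]},{"gripper":0,"delta_pos":[0,0,0],"delta_rot":[0,0,0]}]' >/dev/null && python3 ok.py &&
python3 -m pendant '[{"gripper":0,"delta_pos":[0,0,0.03],"delta_rot":[0,0,0]},{"gripper":0,"delta_pos":[0,0,0],"delta_rot":[0,0,0]}]' >/dev/null && python3 ok.py
```

```text
[0.6139, -0.25, 0.229] [0.6, 0.5, -4.0] [-0.09, 0.03, -0.01]
[0.6139, -0.25, 0.2291] [1.1, -0.6, -5.2] [-0.17, -0.05, -0.01]
[0.6138, -0.25, 0.2293] [1.2, -0.0, -6.6] [-0.24, -0.16, 0.03]
[0.6138, -0.2499, 0.2293] [1.3, -0.1, -8.7] [-0.31, -0.29, -0.06]
```

I felt the pin at TCP z ≈ 0.2291, which puts its axis at about 0.138 m. I back down so the channel is centred on the pin, then slide in.

```bash

python3 -m pendant '[{"gripper":0,"delta_pos":[0,0,-0.1],"delta_rot":[0,0,0]},{"gripper":0,"delta_pos":[0,0,-0.1],"delta_rot":[0,0,0]},{"gripper":0,"delta_pos":[0,0,-0.08],"delta_rot":[0,0,0]},{"gripper":0,"delta_pos":[0,0,0],"delta_rot":[0,0,0]},{"gripper":0,"delta_pos":[0,0,0],"delta_rot":[0,0,0]}]' >/dev/null && python3 ok.py &&
python3 -m pendant '[{"gripper":0,"delta_pos":[0.04,0.2,0],"delta_rot":[0,0,0]},{"gripper":0,"delta_pos":[0.04,0.2,0],"delta_rot":[0,0,0]},{"gripper":0,"delta_pos":[0.04,0.2,0],"delta_rot":[0,0,0]}]' >/dev/null && python3 ok.py &&
python3 -m pendant '[{"gripper":0,"delta_pos":[0.04,0.2,0],"delta_rot":[0,0,0]},{"gripper":0,"delta_pos":[0.05,0.2,0],"delta_rot":[0,0,0]}]' >/dev/null && python3 ok.py &&
python3 -m pendant '[{"gripper":0,"delta_pos":[0.04,0.2,0],"delta_rot":[0,0,0]},{"gripper":0,"delta_pos":[0.05,0.2,0],"delta_rot":[0,0,0]}]' >/dev/null && python3 ok.py &&
python3 -m pendant '[{"gripper":0,"delta_pos":[0.04,0.2,0],"delta_rot":[0,0,0]},{"gripper":0,"delta_pos":[0.05,0.2,0],"delta_rot":[0,0,0]}]' >/dev/null && python3 ok.py &&
python3 -m pendant '[{"gripper":0,"delta_pos":[0.04,0.2,0],"delta_rot":[0,0,0]},{"gripper":0,"delta_pos":[0.05,0.2,0],"delta_rot":[0,0,0]}]' >/dev/null && python3 ok.py &&
python3 -m pendant '[{"gripper":0,"delta_pos":[0.04,0.2,0],"delta_rot":[0,0,0]},{"gripper":0,"delta_pos":[0.05,0.2,0],"delta_rot":[0,0,0]}]' >/dev/null && python3 ok.py &&
python3 -m pendant '[{"gripper":0,"delta_pos":[0.04,0.2,0],"delta_rot":[0,0,0]},{"gripper":0,"delta_pos":[0,0,0],"delta_rot":[0,0,0]},{"gripper":0,"delta_pos":[0,0,0],"delta_rot":[0,0,0]}]' >/dev/null && python3 ok.py
```

```text
[0.614, -0.2501, 0.2277] [0.4, 0.7, -3.7] [-0.11, 0.07, 0.01]
[0.6152, -0.2438, 0.2274] [0.4, 0.0, -4.0] [-0.06, 0.1, 0.03]
[0.6161, -0.2397, 0.2273] [-0.7, 1.1, -4.2] [-0.13, 0.1, -0.0]
[0.6169, -0.2358, 0.2273] [-0.2, 0.3, -4.6] [-0.07, 0.04, -0.01]
[0.6178, -0.2318, 0.2273] [-0.1, -0.1, -4.3] [-0.05, 0.05, -0.03]
[0.6187, -0.2278, 0.2273] [0.3, 0.3, -4.5] [-0.11, 0.08, -0.03]
[0.6196, -0.2239, 0.2272] [0.4, 0.5, -3.7] [-0.13, 0.06, -0.02]
[0.62, -0.2219, 0.2272] [0.1, -0.8, -4.1] [-0.13, 0.05, -0.09]
```

```bash

python3 -m pendant '[{"gripper":0,"delta_pos":[0.03,0.15,0],"delta_rot":[0,0,0]},{"gripper":0,"delta_pos":[0.03,0.15,0],"delta_rot":[0,0,0]},{"gripper":0,"delta_pos":[0.02,0.1,0],"delta_rot":[0,0,0]},{"gripper":0,"delta_pos":[0,0,0],"delta_rot":[0,0,0]}]' >/dev/null && python3 ok.py &&
python3 -m pendant '[{"gripper":0,"delta_pos":[0.01,0.04,0],"delta_rot":[0,0,0]},{"gripper":0,"delta_pos":[0,0,0],"delta_rot":[0,0,0]}]' >/dev/null && python3 ok.py &&
python3 -m pendant '[{"gripper":0,"delta_pos":[0.01,0.04,0],"delta_rot":[0,0,0]},{"gripper":0,"delta_pos":[0,0,0],"delta_rot":[0,0,0]}]' >/dev/null && python3 ok.py &&
python3 -m pendant '[{"gripper":0,"delta_pos":[0.01,0.04,0],"delta_rot":[0,0,0]},{"gripper":0,"delta_pos":[0,0,0],"delta_rot":[0,0,0]}]' >/dev/null && python3 ok.py &&
python3 -m pendant '[{"gripper":0,"delta_pos":[0.01,0.04,0],"delta_rot":[0,0,0]},{"gripper":0,"delta_pos":[0,0,0],"delta_rot":[0,0,0]}]' >/dev/null && python3 ok.py &&
python3 -m pendant '[{"gripper":0,"delta_pos":[0.01,0.04,0],"delta_rot":[0,0,0]},{"gripper":0,"delta_pos":[0,0,0],"delta_rot":[0,0,0]}]' >/dev/null && python3 ok.py &&
python3 -m pendant '[{"gripper":0,"delta_pos":[0.01,0.04,0],"delta_rot":[0,0,0]},{"gripper":0,"delta_pos":[0,0,0],"delta_rot":[0,0,0]}]' >/dev/null && python3 ok.py &&
python3 -m pendant '[{"gripper":0,"delta_pos":[0.01,0.04,0],"delta_rot":[0,0,0]},{"gripper":0,"delta_pos":[0,0,0],"delta_rot":[0,0,0]}]' >/dev/null && python3 ok.py &&
python3 -m pendant '[{"gripper":0,"delta_pos":[0.01,0.04,0],"delta_rot":[0,0,0]},{"gripper":0,"delta_pos":[0,0,0],"delta_rot":[0,0,0]}]' >/dev/null && python3 ok.py &&
python3 -m pendant '[{"gripper":0,"delta_pos":[0.01,0.04,0],"delta_rot":[0,0,0]},{"gripper":0,"delta_pos":[0,0,0],"delta_rot":[0,0,0]}]' >/dev/null && python3 ok.py &&
python3 -m pendant '[{"gripper":0,"delta_pos":[0.01,0.04,0],"delta_rot":[0,0,0]},{"gripper":0,"delta_pos":[0,0,0],"delta_rot":[0,0,0]}]' >/dev/null && python3 ok.py &&
python3 -m pendant '[{"gripper":0,"delta_pos":[0.01,0.04,0],"delta_rot":[0,0,0]},{"gripper":0,"delta_pos":[0,0,0],"delta_rot":[0,0,0]}]' >/dev/null && python3 ok.py
```

```text
[0.6208, -0.2178, 0.2272] [0.0, -0.3, -3.9] [-0.13, 0.07, 0.05]
[0.6209, -0.2176, 0.2272] [-0.3, -0.3, -4.1] [-0.1, 0.07, -0.07]
[0.621, -0.2172, 0.2273] [-0.3, -0.7, -4.4] [-0.08, 0.12, 0.02]
[0.6211, -0.2168, 0.2273] [-0.2, 0.4, -3.7] [-0.09, 0.1, 0.04]
[0.6212, -0.2164, 0.2273] [-0.6, 0.5, -5.2] [-0.1, 0.15, -0.01]
[0.6213, -0.216, 0.2273] [0.3, 0.2, -4.5] [-0.11, 0.07, 0.03]
[0.6214, -0.2156, 0.2273] [-0.4, -0.1, -4.0] [-0.08, 0.07, -0.07]
[0.6215, -0.2152, 0.2273] [-0.3, -0.2, -4.5] [-0.07, 0.07, -0.03]
[0.6216, -0.2149, 0.2273] [-0.9, 0.3, -4.0] [-0.25, 0.11, -0.04]
[0.6216, -0.2148, 0.2273] [-0.6, -1.3, -5.6] [-0.47, 0.22, -0.01]
[0.6216, -0.2146, 0.2273] [-0.2, -2.6, -4.8] [-0.85, 0.25, -0.01]
[0.6217, -0.2144, 0.2273] [-0.9, -4.8, -4.3] [-1.2, 0.35, 0.0]
```

Leg wall felt at y ≈ −0.2149. I back off about 2 mm to centre the leg, then lower.

```bash

python3 -m pendant '[{"gripper":0,"delta_pos":[-0.03,-0.14,0],"delta_rot":[0,0,0]},{"gripper":0,"delta_pos":[-0.03,-0.14,0],"delta_rot":[0,0,0]},{"gripper":0,"delta_pos":[0,0,0],"delta_rot":[0,0,0]},{"gripper":0,"delta_pos":[0,0,0],"delta_rot":[0,0,0]}]' >/dev/null && python3 ok.py &&
python3 -m pendant '[{"gripper":0,"delta_pos":[0,0,-0.15],"delta_rot":[0,0,0]},{"gripper":0,"delta_pos":[0,0,-0.15],"delta_rot":[0,0,0]},{"gripper":0,"delta_pos":[0,0,0],"delta_rot":[0,0,0]}]' >/dev/null && python3 ok.py &&
python3 -m pendant '[{"gripper":0,"delta_pos":[0,0,-0.15],"delta_rot":[0,0,0]},{"gripper":0,"delta_pos":[0,0,-0.15],"delta_rot":[0,0,0]},{"gripper":0,"delta_pos":[0,0,0],"delta_rot":[0,0,0]}]' >/dev/null && python3 ok.py &&
python3 -m pendant '[{"gripper":0,"delta_pos":[0,0,-0.15],"delta_rot":[0,0,0]},{"gripper":0,"delta_pos":[0,0,-0.15],"delta_rot":[0,0,0]},{"gripper":0,"delta_pos":[0,0,0],"delta_rot":[0,0,0]}]' >/dev/null && python3 ok.py &&
python3 -m pendant '[{"gripper":0,"delta_pos":[0,0,-0.15],"delta_rot":[0,0,0]},{"gripper":0,"delta_pos":[0,0,-0.15],"delta_rot":[0,0,0]},{"gripper":0,"delta_pos":[0,0,0],"delta_rot":[0,0,0]}]' >/dev/null && python3 ok.py &&
python3 -m pendant '[{"gripper":0,"delta_pos":[0,0,-0.15],"delta_rot":[0,0,0]},{"gripper":0,"delta_pos":[0,0,0],"delta_rot":[0,0,0]}]' >/dev/null && python3 ok.py
```

```text
[0.6214, -0.2159, 0.2272] [0.2, 0.4, -4.2] [-0.07, 0.04, 0.02]
[0.6211, -0.2161, 0.2236] [0.3, 0.6, -4.2] [-0.1, 0.13, -0.03]
[0.6211, -0.2163, 0.2207] [0.7, 0.0, -4.8] [-0.13, 0.07, -0.02]
[0.6211, -0.2163, 0.2178] [0.4, -0.9, -4.5] [-0.05, 0.1, 0.02]
[0.6211, -0.2164, 0.2148] [0.5, 0.0, -4.5] [-0.1, 0.05, -0.01]
[0.6212, -0.2164, 0.2134] [-0.5, -0.3, -4.4] [-0.07, 0.04, 0.01]
```

```bash

python3 -m pendant '[{"gripper":0,"delta_pos":[0,0,-0.05],"delta_rot":[0,0,0]},{"gripper":0,"delta_pos":[0,0,-0.05],"delta_rot":[0,0,0]},{"gripper":0,"delta_pos":[0,0,0],"delta_rot":[0,0,0]}]' >/dev/null && python3 ok.py &&
python3 -m pendant '[{"gripper":0,"delta_pos":[0,0,-0.04],"delta_rot":[0,0,0]},{"gripper":0,"delta_pos":[0,0,0],"delta_rot":[0,0,0]}]' >/dev/null && python3 ok.py &&
python3 -m pendant '[{"gripper":0,"delta_pos":[0,0,-0.04],"delta_rot":[0,0,0]},{"gripper":0,"delta_pos":[0,0,0],"delta_rot":[0,0,0]}]' >/dev/null && python3 ok.py &&
python3 -m pendant '[{"gripper":0,"delta_pos":[0,0,-0.04],"delta_rot":[0,0,0]},{"gripper":0,"delta_pos":[0,0,0],"delta_rot":[0,0,0]}]' >/dev/null && python3 ok.py &&
python3 -m pendant '[{"gripper":0,"delta_pos":[0,0,-0.04],"delta_rot":[0,0,0]},{"gripper":0,"delta_pos":[0,0,0],"delta_rot":[0,0,0]}]' >/dev/null && python3 ok.py &&
python3 -m pendant '[{"gripper":0,"delta_pos":[0,0,-0.04],"delta_rot":[0,0,0]},{"gripper":0,"delta_pos":[0,0,0],"delta_rot":[0,0,0]}]' >/dev/null && python3 ok.py &&
python3 -m pendant '[{"gripper":0,"delta_pos":[0,0,-0.04],"delta_rot":[0,0,0]},{"gripper":0,"delta_pos":[0,0,0],"delta_rot":[0,0,0]}]' >/dev/null && python3 ok.py &&
python3 -m pendant '[{"gripper":0,"delta_pos":[0,0,-0.04],"delta_rot":[0,0,0]},{"gripper":0,"delta_pos":[0,0,0],"delta_rot":[0,0,0]}]' >/dev/null && python3 ok.py &&
python3 -m pendant '[{"gripper":0,"delta_pos":[0,0,-0.04],"delta_rot":[0,0,0]},{"gripper":0,"delta_pos":[0,0,0],"delta_rot":[0,0,0]}]' >/dev/null && python3 ok.py
```

```text
[0.6213, -0.2164, 0.2127] [0.5, -0.6, -4.7] [-0.07, 0.03, -0.05]
[0.6213, -0.2164, 0.2123] [0.5, -0.7, -4.5] [-0.1, 0.13, -0.01]
[0.6213, -0.2164, 0.2119] [0.0, -0.4, -4.9] [-0.09, 0.06, -0.0]
[0.6213, -0.2164, 0.2115] [-0.1, -0.4, -4.8] [-0.06, 0.09, -0.0]
[0.6213, -0.2164, 0.2111] [-0.6, 0.1, -3.8] [-0.06, 0.11, -0.0]
[0.6213, -0.2164, 0.2109] [0.0, 0.2, -3.6] [-0.12, 0.09, -0.03]
[0.6214, -0.2164, 0.2108] [-1.2, 0.1, -2.4] [-0.04, 0.21, 0.02]
[0.6214, -0.2164, 0.2107] [-1.6, 0.2, -1.3] [0.07, 0.44, -0.0]
```

```bash

python3 -m pendant '[{"gripper":0,"delta_pos":[0,0,-0.03],"delta_rot":[0,0,0]},{"gripper":0,"delta_pos":[0,0,0],"delta_rot":[0,0,0]},{"gripper":0,"delta_pos":[0,0,0],"delta_rot":[0,0,0]}]' 3 && python3 ok.py; 
python3 -m pendant '[{"gripper":25,"delta_pos":[0,0,0],"delta_rot":[0,0,0]},{"gripper":30,"delta_pos":[0,0,0],"delta_rot":[0,0,0]},{"gripper":50,"delta_pos":[0,0,0],"delta_rot":[0,0,0]},{"gripper":50,"delta_pos":[0,0,0],"delta_rot":[0,0,0]},{"gripper":50,"delta_pos":[0,0,0],"delta_rot":[0,0,0]},{"gripper":50,"delta_pos":[0,0,0],"delta_rot":[0,0,0]},{"gripper":50,"delta_pos":[0,0,0],"delta_rot":[0,0,0]}]' && python3 -c "
from h import *
c=camera('side');save('i.png',cv2.resize(c['pixels'][195:285,255:345],None,fx=6,fy=6,interpolation=cv2.INTER_CUBIC))"
```

```text
time: 21.88
tool_pos: [0.6215, -0.2165, 0.2106]
orientation: [[0.21, 0.978, 0.001], [0.978, -0.21, -0.0], [-0.0, 0.001, -1.0]]
wrist_force: [-1.0, 1.6, 2.2]
grip_width: 0.0199
finger_force: 3.0
[0.6215, -0.2165, 0.2106] [-1.0, 1.6, 2.2] [0.03, 0.51, 0.01]
time: 22.47
tool_pos: [0.6213, -0.2164, 0.2096]
orientation: [[0.21, 0.978, -0.0], [0.978, -0.21, -0.0], [-0.0, -0.0, -1.0]]
wrist_force: [0.4, -0.4, 0.3]
grip_width: 0.0471
finger_force: 0.0
```

View pics/i.png

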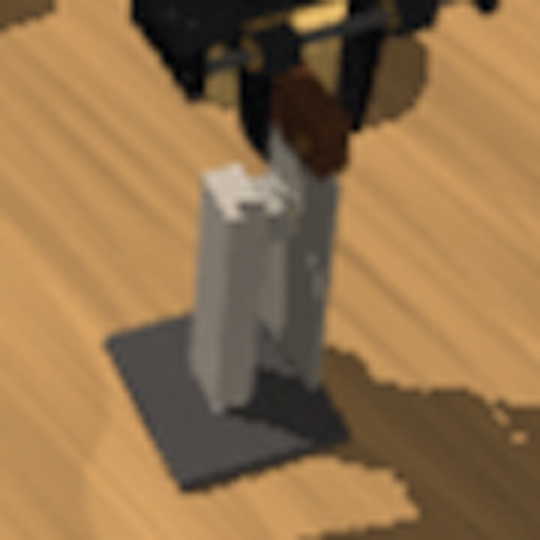

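The scraper hangs on the pin with its grip at about (312,120), free of the open fingers. I withdraw straight up and check.

```bash

python3 -m pendant '[{"gripper":50,"delta_pos":[0,0,0.5],"delta_rot":[0,0,0]},{"gripper":50,"delta_pos":[0,0,1],"delta_rot":[0,0,0]},{"gripper":50,"delta_pos":[0,0,1],"delta_rot":[0,0,0]},{"gripper":50,"delta_pos":[0,0,2],"delta_rot":[0,0,0]},{"gripper":50,"delta_pos":[0,0,2],"delta_rot":[0,0,0]},{"gripper":50,"delta_pos":[0,0,2],"delta_rot":[0,0,0]},{"gripper":50,"delta_pos":[0,0,0],"delta_rot":[0,0,0]},{"gripper":50,"delta_pos":[0,0,0],"delta_rot":[0,0,0]},{"gripper":50,"delta_pos":[0,0,0],"delta_rot":[0,0,0]},{"gripper":50,"delta_pos":[0,0,0],"delta_rot":[0,0,0]},{"gripper":50,"delta_pos":[0,0,0],"delta_rot":[0,0,0]},{"gripper":50,"delta_pos":[0,0,0],"delta_rot":[0,0,0]}]'
python3 - <<'E'
from h import *
np.set_printoptions(precision=1,suppress=True)
th=np.radians(-12.1);ex=np.array([np.cos(th),np.sin(th)]);ey=np.array([-ex[1],ex[0]]);pm=np.array([.6213,-.2165])
for i in range(2):
    c=camera("side");P=cloud(c);z=P[...,2]*1e3;a=(P[...,:2]-pm)@ex*1e3;b=(P[...,:2]-pm)@ey*1e3
    m=(abs(a)<14)&(abs(b)<60)&(z>165)&(z<230);print("grip",m.sum(),a[m].mean(),np.percentile(b[m],[2,50,98]),z[m].max())
    m=(abs(a)<7)&(b<-18)&(b>-60)&(z>45)&(z<160)
    for q in(50,75,100,125,150):
        k=m&(abs(z-q)<8)
        if k.sum(): print(q,b[k].min(),np.median(a[k]))
    if i==0: python=None
E
```

```text
time: 23.52
tool_pos: [0.6208, -0.2162, 0.2931]
orientation: [[0.21, 0.978, -0.002], [0.978, -0.21, 0.001], [0.0, -0.002, -1.0]]
wrist_force: [-0.4, -0.8, 0.0]
grip_width: 0.0474
finger_force: 0.0
grip 243 -6.676199900694451 [-33.6 -11.5  28.3] 222.10577431499578
50 -37.85296191150885 -5.147166424580874
75 -37.672958329811166 -4.794731400055407
100 -36.00632095173823 -5.250444107270088
125 -36.74536715711878 -5.334307410157335
150 -36.94951557932414 -4.461465268124174
grip 243 -6.537709590663118 [-33.   -9.3  29.4] 221.5261568239807
50 -36.50794769054962 -5.615520571149119
75 -38.8533838400024 -5.210204152749329
100 -36.465031308664 -5.155904395784379
125 -38.88615729846437 -5.818381135402022
150 -35.85423582713119 -4.573901861592061
```

```bash
python3 -c "
from rig import *
print(close_job())"
```

```text
the job is handed in; nothing more can be done
None
```

The scraper is hanging on the post's pin, upright and still with the gripper clear of it. I handed the job in at about 24 s; no verdict came back.

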